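# Hang the snack basket under the packet tray

### The arm

A 6-joint arm with a two-finger parallel gripper is mounted at the origin on the work surface. World frame = base frame: x ahead of the robot, y to its left, z up, the work surface at z = 0. Lengths are in mm, angles in rad, forces in N, time in s.
With the tool pointing down it reaches from about 275 to 1000 mm from the base axis. Payload 8.4 kg.
Tool frame: the origin (TCP) lies midway between the tips of the shut fingers; the grasp point (between the pads) lies 19 mm behind it; z points along the fingers, y is the line along which they close (so a half turn about z gives the same grasp; the last joint's range is limited). The gripper opens to 85 mm and grips with 20 to 120 N. Pads are 22 mm wide; open, the fingers measure 114 mm over their backs; the gripper's body (76 mm by 85 mm) begins 54 mm behind the grasp point. The pads swing forward as they close: fully open they stand 13 mm farther back than shut.
Start: joints at [-1.239, 0.353, 1.633, -0, 1.155, -0.002], TCP at [204.771, -590.506, 231.281] pointing down, gripper open.
Joint ranges: [-2.63, 2.63], [-0.92, 2.1], [0.06, 2.66], [-1.3, 4.44], [0, 2.69], [-3.02, 3.02]. Speed limits (rad/s): [2.22, 2.22, 2.79, 3.14, 3.14, 3.14].

### API

Orientations are given as [roll, pitch, yaw] about the fixed x, y, z axes, in that order (R = Rz(yaw) Ry(pitch) Rx(roll)).
In Python, from rig import telemetry, optics, r gives the robot as it stands.
- The arm moves only by the tool play_rows, never from a script. Its arguments are lists of equal length, an entry for each row: "dp": the shift along the tool's x, y, z in units of 40 mm (1.0 is 40 mm), a list of three; "rot": the turn, a rotation vector about the tool's x, y, z in units of 6 degrees (1.0 is 6 degrees), a list of three. In form: {"dp": [[tx, ty, tz], ...], "rot": [[ax, ay, az], ...]}. A call has 1 to 5 rows; each row is the pose to reach, as a shift and turn from the pose commanded when the call began, along the tool's axes at that moment; what a row does not reach only later rows make up. A row lasts 1/12 s, in which the tool goes at most 41.7 mm and 7.16 degrees, less where a joint would pass 70% of its speed; a pose out of reach is approached as far as the arm can. A call with a gripper value outside its range is refused whole. "fingers" is the opening, from 0 (shut) to 1 (fully open), set as the call begins (left out, the last holds). The fingers move at their own pace and stop on an object; "grip_force" is the grip in N (left out, the last holds). Time passes only in rows, so rows that repeat a pose let the fingers close. It gives the time, the measured TCP pose, the force, the opening and the grip force at its end, in the units of the state.
- telemetry.sense(): the state, without advancing time (a new reading comes with each control period).
- optics.grab_frame(name): name is "scene" or "top"; returns a dict with "color" (384x512x3 uint8, red, green, blue), "mtx" (3x3 intrinsics, pixels), "R" (3x3) and "t" (3): a world point X has camera coordinates R X + t. Camera axes: x right, y down, z forward; pixel columns grow to the right and rows downward; lengths in mm; the calibration is good to about 2 mm. A picture is of the moment at which its call begins. There is no depth.
- r.sign_off(): hands the job in; it is judged then, once.
The state is a dict: "clock": time; "qpos": joint angles; "qvel": joint speeds; "joint_efforts": joint torques, N m; "eef_pos": TCP position; "tcp_rot": TCP orientation; "contact_force": force on the tool from outside, world axes, zero at the start; "wrist_torque": the same for the moment, N m; "opening": opening from 0.0 (shut) to 1.0 (fully open); "grasp_force": force on a finger pad.
Only numpy, scipy, OpenCV 4.12 (cv2) and the standard library are available. Lean on these libraries where they do the work, as an engineer would, in place of code of your own. Each camera call takes 0.05 s, during which the arm holds its last target. There are 200 camera calls.

### The job

Finish the hanging organiser in the pantry: take the white snack basket and hook it into the wire loop under the slim cream tray that hangs on the rail, so that it hangs freely from the loop, level and still, clear of the worktop, with the tray still hanging on the rail. Leave the red basket, the oats can, the carton and the fruit cup alone.

Things in the scene. Friction and masses are not known exactly. Their poses are not given: they have to be found in the camera images.
- stand: Fixed mint-green stand: two uprights 16 mm wide, 353 mm tall, 280 mm apart along its y, on feet 110 mm long in x; a 12 mm dark steel rail joins them along y, its axis 335 mm above the table. Origin on the table midway between the uprights, below the rail; its x axis points away from the robot (yaw varies).
- tray: Slim slotted cream tray, 26 mm in x, 140 mm along y, 46 mm tall, 0.3 kg, hanging loosely on the rail by two wire hooks; it can swing. Below it a closed loop of 6 mm dark wire stands in its y-z plane. Origin: middle of the loop's lower bar, about 194 mm above the table. x points away from the robot, through the loop; z up.
- loop_bar (a point): Middle of the loop's lower bar, on the wire axis (same as the tray's origin). The bar is straight and level for 44 mm along y; the clear opening above it is about 50 mm wide and 70 mm high, up to the tray's underside.
- white_basket: White slotted basket, 170 mm long (x), 110 mm wide (y), rim 55 mm high, about 0.25 kg, loose on the table. A fixed bail of 6 mm wire rises from its long sides to 95 mm at the centre and carries an open wire crook (see crook). A grip tab stands on its -x end, nearer the robot. Origin: centre of the underside, z up. It hangs level by the crook.
- crook (a point): Seat of the white basket's crook: underside of its apex, 167 mm above the basket's origin; when hung, 3 to 4 mm above the loop bar's axis. Crook of 6 mm dark wire in the basket's x-z plane: stem at x = -14 mm, tip at x = +14 mm pointing down, ending 145 mm above the underside. The bar enters from +x, in the 47 mm gap between tip and bail.
- tab (a point): Middle of the top edge of the white basket's upright grip tab, 6 mm thick in x, 44 mm wide: 83 mm to -x of the basket's origin and 90 mm above it, 35 mm above the rim. Pinched across its 6 mm from above, it carries the basket beside the crook, with the gripper on the robot's side of the stand. A firm grip, about 70 N, keeps the basket level.
- red_basket: Bystander: a red basket of the same shape and size as the white one, hook included. Origin at the centre of its underside. It may stand on either side.
- oats: Bystander: a blue and orange oats can, 100 mm diameter, 170 mm tall, beyond a basket, beside the stand. Origin at the centre of its underside.
- carton: Bystander: an upright brown carton, 50 x 90 x 150 mm, beyond a basket, beside the stand. Origin at the centre of its underside.
- fruit_cup: Bystander: an amber cup with a green lid, 72 mm diameter, 50 mm tall, near the robot. Origin at the centre of its underside.
There are look-alikes about, which are no part of the job. Of the things that look like the tray, the larger one is meant.

How it is judged (in metres and radians):
At the end, for the whole second after the job is handed in: The white basket hangs by its crook on the lower bar of the tray's loop (crook seat within 30 mm of the bar's middle, weight on the bar), level within 11 degrees, underside at least 12 mm above the table; basket and tray under 80 mm/s; the tray still hangs on the rail (distance between crook and loop_bar below 0.03 m and z of crook in the frame of tray between -0.002 and 0.012 m and contact force between white_basket and tray above 0.8 N and height (world z) of white_basket above 0.012 m and angle between white_basket's own z axis and vertical below 0.2 rad and contact force between tray and stand above 2 N and height (world z) of tray above 0.18 m and linear speed of each of white_basket, tray below 0.08 m/s); the robot touches nothing.
It fails at once if the red basket is moved by more than 30 mm (distance of red_basket from where it was at the start of the episode above 0.03 m).
It fails at once if the oats can is moved by more than 30 mm (distance of oats from where it was at the start of the episode above 0.03 m).
It fails at once if the carton is moved by more than 30 mm (distance of carton from where it was at the start of the episode above 0.03 m).
It fails at once if the fruit cup is moved by more than 30 mm (distance of fruit_cup from where it was at the start of the episode above 0.03 m).
It fails at once if the tray is knocked off the rail (height (world z) of tray below 0.15 m).
It also fails if it takes over 54 s, if anything falls off the work surface, if the arm or the gripper's body presses on something with over 40 N, if the wrist force passes 120 N, or if a joint passes its speed limit or range.

## Working session

There is one attempt and no reset: what is moved stays moved. The work goes in short steps, Python scripts to look and compute and a tool call to move; the robot and the scene stay as the last step left them, time stands still between calls to the robot, and variables do not carry over. Pictures are saved under pics/ and viewed, at most 10 in all, crops included, and the job is handed in when it is done.

Besides the shell and the picture viewer there is one more tool, called after "Request:" as name(argument=value, ...), one argument or row to a line, values as JSON. play_rows: Moves the arm, as the interface text tells. Its arguments: {"type":"object","properties":{"dp":{"type":"array"},"rot":{"type":"array"},"fingers":{"type":"number"},"grip_force":{"type":"number"}},"required":["dp","rot"]}

```bash
mkdir -p pics; ls; cat > h.py <<'E'
import numpy as np, cv2
from rig import telemetry, optics, r
def ray(f,uv):
    K=np.array(f["mtx"]);R=np.array(f["R"]);t=np.array(f["t"]).ravel()
    d=R.T@np.linalg.solve(K,[uv[0],uv[1],1.]);return -R.T@t,d/np.linalg.norm(d)
def onz(f,uv,z):
    c,d=ray(f,uv);return c+d*(z-c[2])/d[2]
def tri(f,a,g,b):
    c1,d1=ray(f,a);c2,d2=ray(g,b)
    s=np.linalg.lstsq(np.c_[d1,-d2],c2-c1,rcond=None)[0]
    p,q=c1+s[0]*d1,c2+s[1]*d2;return (p+q)/2,np.linalg.norm(p-q)
def proj(f,X):
    K=np.array(f["mtx"]);p=K@(np.array(f["R"])@np.array(X,float)+np.array(f["t"]).ravel());return p[:2]/p[2]
E
python3 - <<'E'
from h import *
s,t=optics.grab_frame("scene"),optics.grab_frame("top")
np.save("s0.npy",s,allow_pickle=True);np.save("t0.npy",t,allow_pickle=True)
for n,f in(("s",s),("t",t)):
    cv2.imwrite(f"pics/{n}0.png",cv2.resize(f["color"][...,::-1],(800,600),interpolation=cv2.INTER_CUBIC))
    print(n,np.round(ray(f,(256,192)),2).tolist(),f["mtx"][0][0])
print(telemetry.sense())
E
```

```text
pics
s [[1614.91, -258.31, 1242.05], [-0.66, 0.16, -0.74]] 495.1163838165556
t [[375.51, 20.06, 1291.77], [0.22, -0.01, -0.98]] 409.69730291423286
{'clock': 0.1, 'qpos': array([-1.23941910e+00,  3.53609838e-01,  1.63405830e+00, -1.37972385e-05,
        1.15521131e+00, -2.43194812e-03]), 'qvel': array([ 2.24526717e-04, -1.18458801e-03, -1.57915392e-03,  1.20110336e-03,
        9.63845447e-05, -8.35047219e-04]), 'joint_efforts': array([-1.79255130e-04, -6.06358981e+01, -3.42819500e+01, -5.35158665e-05,
        3.86592495e-03, -4.29864272e-06]), 'eef_pos': array([ 204.6140543 , -590.0997825 ,  230.61805788]), 'tcp_rot': array([-3.14030584e+00,  9.48620763e-06,  3.33814756e-01]), 'contact_force': array([-0.21395818,  0.18393917,  1.79132648]), 'wrist_torque': array([ 0.01485187, -0.0076115 , -0.00214712]), 'grasp_force': 0.0, 'opening': 0.9982854518490841}
```

View pics/s0.png

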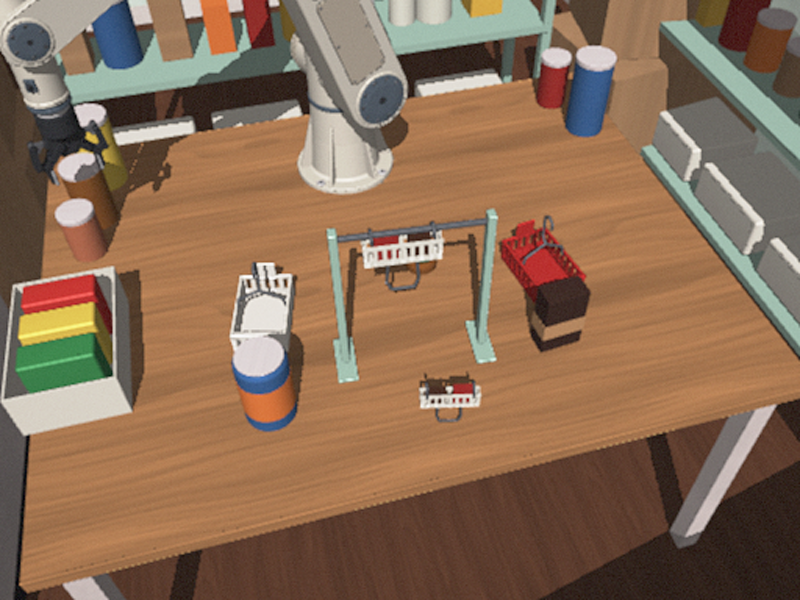

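View pics/t0.png

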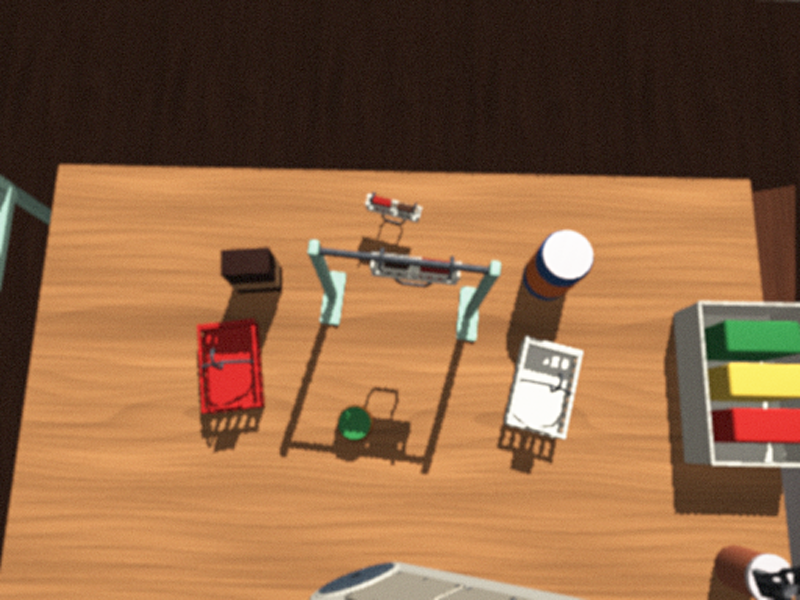

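The scene view shows the white basket at (265,305) with the oats can beyond it, the hanging tray at (402,250), its loop at (402,275), and the red basket at (545,255). The smaller tray at (450,390) is a decoy. In the top view the white basket's rim corners are about (525,338), (582,350), (565,437) and (507,423). The rail ends are at (315,252) and (495,268).

```bash
python3 - <<'E'
from h import *
s=np.load("s0.npy",allow_pickle=True).item();t=np.load("t0.npy",allow_pickle=True).item()
k=512/800
pts=[np.array(p)*k for p in[(525,338),(582,350),(565,437),(507,423)]]
W=[onz(t,p,55) for p in pts];print("rim",np.round(W).tolist(),np.mean(W,0))
m=cv2.inRange(t["color"],(150,150,150),(255,255,255));m[:, :310]=0;m[:,385:]=0;m[:210]=0;m[290:]=0
c=max(cv2.findContours(m,0,2)[0],key=cv2.contourArea);print(np.array(cv2.boxPoints(cv2.minAreaRect(c)))/k)
A,B=onz(t,np.array((315,252))*k,335),onz(t,np.array((495,268))*k,335);print("rail",A,B,np.linalg.norm(A-B))
# crops
def crop(f,x0,y0,w,h,z):return cv2.resize(f["color"][y0:y0+h,x0:x0+w,::-1],None,fx=z,fy=z,interpolation=cv2.INTER_CUBIC)
a=crop(t,310,205,80,60+30,5)[:300*2];b=crop(s,140,160,80,90,5)
cc=crop(t,190,150,130,50,3);d=crop(s,205,140,130,50,3)
img=np.zeros((600,800,3),np.uint8);img[:450,:400]=a;img[:450,400:]=b;img[450:,:390]=cc;img[450:,400:790]=d
cv2.imwrite("pics/c0.png",img)
E
```

```text
rim [[580.0, -243.0, 55.0], [559.0, -353.0, 55.0], [392.0, -314.0, 55.0], [416.0, -205.0, 55.0]] [ 486.62300973 -278.59181375   55.        ]
[[503.75754 424.3092 ]
 [525.4623  335.0786 ]
 [586.5442  349.9364 ]
 [564.8394  439.167  ]]
rail [661.82516268 140.68703455 335.        ] [ 642.42406663 -139.21167928  335.        ] 280.5702987358398
```

View pics/c0.png

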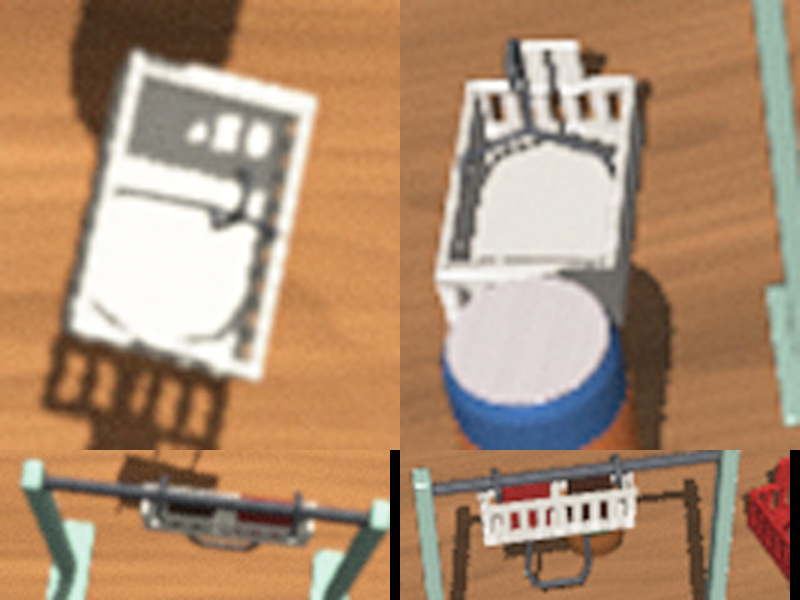

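```bash
cat >> h.py <<'E'
from scipy.spatial.transform import Rotation as Ro
def go(pos,yaw,st=None):
    "dp,rot units to reach a downward pose from measured pose"
    st=st or telemetry.sense();R0=Ro.from_euler("xyz",st["tcp_rot"]);R1=Ro.from_euler("xyz",[np.pi,0,yaw])
    print("dp",np.round(R0.inv().apply(np.array(pos)-st["eef_pos"])/40,3).tolist(),"rot",np.round(np.degrees((R0.inv()*R1).as_rotvec())/6,3).tolist())
E
python3 - <<'E'
from h import *
s=np.load("s0.npy",allow_pickle=True).item();t=np.load("t0.npy",allow_pickle=True).item()
print("bar",tri(s,(257.7,184.7),t,(264,182)),onz(s,(257.7,184.7),194),onz(t,(264,182),194))
print("tab scene",onz(s,(170.4,168.4),90))
c=np.array([486.6,-278.6]);y=np.arctan2(-38.5,165.5);tb=c-83*np.array([np.cos(y),np.sin(y)]);print("tab from rim",tb,y)
print("top pix tab",(proj(t,[*tb,90])-[310,205])*5)
go([*tb,180],y+np.pi/2); go([*tb,62],y+np.pi/2)
E
```

```text
bar (array([649.7633013 , -16.10056333, 189.15315124]), np.float64(0.9603668123037038)) [654.30182789 -16.74698904 194.        ] [648.4495625  -16.40741119 194.        ]
tab scene [ 408.63455905 -251.87945299   90.        ]
tab from rim [ 405.75858706 -259.79399155] -0.22856329262776306
top pix tab [179.59369904 346.54337506]
dp [7.457, -6.153, 1.273] rot [-0.011, -0.006, -9.63]
dp [7.457, -6.149, 4.223] rot [-0.011, -0.006, -9.63]
```

Request:
play_rows(
  dp=[
    [0.9, -0.7, 0],
    [1.8, -1.4, 0],
    [2.7, -2.1, 0],
    [3.6, -2.8, 0],
    [4.4, -3.5, 0],
  ],
  rot=[
    [0, 0, -1],
    [0, 0, -2],
    [0, 0, -3],
    [0, 0, -4],
    [0, 0, -5],
  ],
  fingers=0.55,
  grip_force=70,
)

```text
clock: 0.52
eef_pos: [317.3, -413.1, 231.0]
tcp_rot: [-3.141, -0.0, 0.862]
contact_force: [1.4, 0.0, -0.0]
opening: 0.552
grasp_force: 0.0
```

```bash
python3 -c "
from h import *
st=telemetry.sense();print(st['eef_pos'],st['tcp_rot'],st['opening'])
go([407,-257,170],1.342)"
```

```text
[ 317.29032663 -413.1250892   230.97095734] [-3.14127089e+00 -2.23361048e-04  8.61892640e-01] 0.5523802645034985
dp [4.422, -0.838, 1.526] rot [-0.003, -0.003, -4.585]
```

Request:
play_rows(
  dp=[
    [0.9, -0.15, 0.3],
    [1.8, -0.3, 0.6],
    [2.7, -0.5, 0.9],
    [3.5, -0.7, 1.2],
    [4.3, -0.84, 1.5],
  ],
  rot=[
    [0, 0, -0.9],
    [0, 0, -1.8],
    [0, 0, -2.7],
    [0, 0, -3.6],
    [0, 0, -4.5],
  ],
)

```text
clock: 0.93
eef_pos: [404.0, -260.8, 170.7]
tcp_rot: [-3.141, -0.0, 1.333]
contact_force: [-0.1, -0.8, 0.3]
opening: 0.553
grasp_force: 0.0
```

Request:
play_rows(
  dp=[
    [0, 0, 0],
  ],
  rot=[
    [0, 0, 0],
  ],
)

```text
clock: 1.02
eef_pos: [404.4, -258.0, 169.1]
tcp_rot: [-3.138, -0.003, 1.337]
contact_force: [-1.1, 0.3, -0.1]
opening: 0.551
grasp_force: 0.0
```

```bash
python3 -c "
from h import *
st=telemetry.sense();print(st['eef_pos'],st['tcp_rot'],st['opening'])
go([407,-257,120],1.342)
s=optics.grab_frame('scene')
cv2.imwrite('pics/g1.png',cv2.resize(s['color'][110:260,110:310,::-1],(800,600),interpolation=cv2.INTER_CUBIC))"
```

```text
[ 404.39059493 -258.02273027  169.07275806] [-3.13840640e+00 -2.69909623e-03  1.33707270e+00] 0.5506166458012903
dp [0.037, 0.061, 1.227] rot [-0.03, -0.026, -0.047]
```

View pics/g1.png

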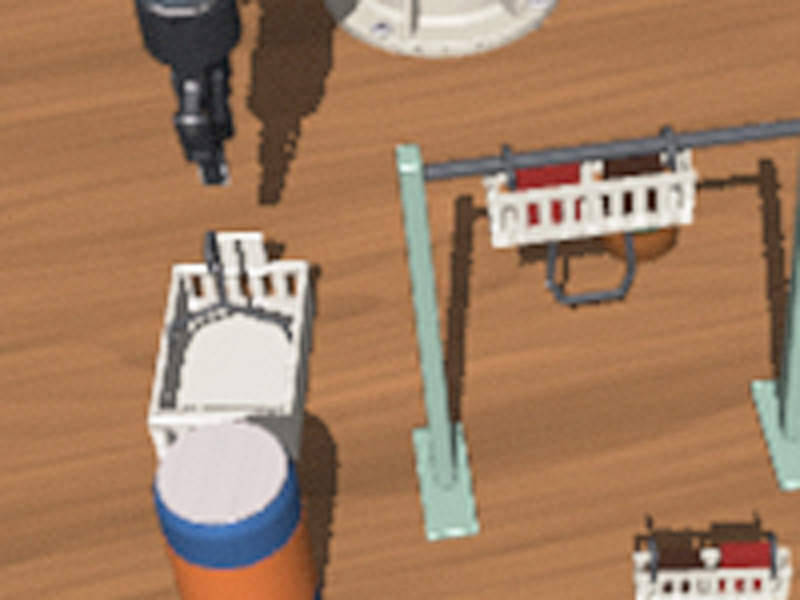

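The gripper sits above the tab, with fingertips at (212,180) and the tab at (240,238), so it is safe to descend.

Request:
play_rows(
  dp=[
    [0.06, 0.06, 0.7],
    [0.06, 0.06, 1.4],
    [0.06, 0.06, 2.1],
    [0.06, 0.06, 2.5],
    [0.06, 0.06, 2.68],
  ],
  rot=[
    [0, 0, 0],
    [0, 0, 0],
    [0, 0, 0],
    [0, 0, 0],
    [0, 0, 0],
  ],
)

```text
clock: 1.48
eef_pos: [405.2, -261.1, 62.1]
tcp_rot: [-3.138, -0.001, 1.327]
contact_force: [-3.3, 0.5, 1.9]
opening: 0.55
grasp_force: 0.0
```

Request:
play_rows(
  dp=[
    [0, 0, 0],
    [0, 0, 0],
    [0, 0, 0],
    [0, 0, 0],
    [0, 0, 0],
  ],
  rot=[
    [0, 0, 0],
    [0, 0, 0],
    [0, 0, 0],
    [0, 0, 0],
    [0, 0, 0],
  ],
  fingers=0,
  grip_force=70,
)

```text
clock: 1.9
eef_pos: [407.7, -261.9, 65.5]
tcp_rot: [3.139, 0.001, 1.329]
contact_force: [-0.2, -0.8, 8.0]
opening: 0.057
grasp_force: 69.5
```

Request:
play_rows(
  dp=[
    [0, 0, 0],
    [0, 0, 0],
    [0, 0, 0],
    [0, 0, 0],
    [0, 0, 0],
  ],
  rot=[
    [0, 0, 0],
    [0, 0, 0],
    [0, 0, 0],
    [0, 0, 0],
    [0, 0, 0],
  ],
)

```text
clock: 2.32
eef_pos: [407.7, -261.9, 65.4]
tcp_rot: [3.139, 0.001, 1.329]
contact_force: [-1.7, -2.2, 7.1]
opening: 0.058
grasp_force: 69.6
```

Request:
play_rows(
  dp=[
    [0, 0, -0.2],
    [0, 0, -0.6],
    [0, 0, -1.2],
    [0, 0, -1.7],
    [0, 0, -2.1],
  ],
  rot=[
    [0, 0, 0],
    [0, 0, 0],
    [0, 0, 0],
    [0, 0, 0],
    [0, 0, 0],
  ],
)

```text
clock: 2.73
eef_pos: [406.8, -261.0, 150.2]
tcp_rot: [3.141, 0.0, 1.329]
contact_force: [0.4, 0.4, -2.6]
opening: 0.055
grasp_force: 68.5
```

Request:
play_rows(
  dp=[
    [0, 0, 0],
    [0, 0, 0],
    [0, 0, 0],
  ],
  rot=[
    [0, 0, 0],
    [0, 0, 0],
    [0, 0, 0],
  ],
)

```text
clock: 2.98
eef_pos: [406.2, -260.6, 147.5]
tcp_rot: [-3.141, -0.0, 1.329]
contact_force: [-0.4, 0.3, -3.2]
opening: 0.055
grasp_force: 68.6
```

```bash
python3 -c "
from h import *
st=telemetry.sense();print(st['eef_pos'],st['tcp_rot'],st['contact_force'])
go([420,-16,st['eef_pos'][2]],np.pi/2-0.069)
s,t=optics.grab_frame('scene'),optics.grab_frame('top')
a=cv2.resize(s['color'][60:260,110:310,::-1],(400,400),interpolation=cv2.INTER_CUBIC)
b=cv2.resize(t['color'][150:350,240:440,::-1],(400,400),interpolation=cv2.INTER_CUBIC)
cv2.imwrite('pics/l1.png',np.hstack([a,b]))"
```

```text
[ 406.16002264 -260.60854012  147.46456351] [-3.14058080e+00 -3.52532276e-04  1.32869488e+00] [-0.39517916  0.31951445 -3.1817384 ]
dp [6.02, -1.13, 0.003] rot [-0.009, -0.004, -1.653]
```

View pics/l1.png

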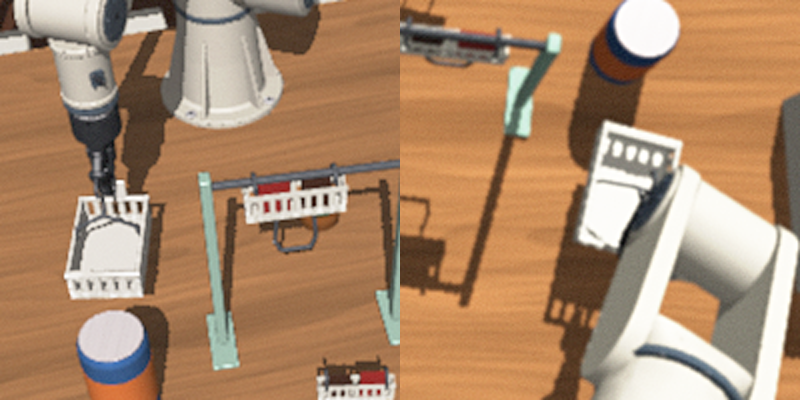

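The basket is off the table and level, held by its tab at scene-crop (118,195). The oats can looks unmoved. Next I swing the basket in front of the loop.

Request:
play_rows(
  dp=[
    [0.3, -0.05, 0],
    [0.9, -0.15, 0],
    [1.5, -0.28, 0],
    [2.1, -0.4, 0],
    [2.7, -0.5, 0],
  ],
  rot=[
    [0, 0, -0.1],
    [0, 0, -0.3],
    [0, 0, -0.45],
    [0, 0, -0.6],
    [0, 0, -0.8],
  ],
)

```text
clock: 3.5
eef_pos: [412.3, -149.6, 147.2]
tcp_rot: [-3.14, -0.001, 1.413]
contact_force: [0.6, 0.1, -3.4]
opening: 0.051
grasp_force: 68.5
```

```bash
python3 -c "
from h import *
go([425,-16,147.5],np.pi/2-0.069)"
```

```text
dp [3.349, -0.212, -0.005] rot [-0.018, -0.006, -0.849]
```

Request:
play_rows(
  dp=[
    [0.6, -0.05, 0],
    [1.3, -0.1, 0],
    [2.0, -0.15, 0],
    [2.7, -0.2, 0],
    [3.2, -0.2, 0],
  ],
  rot=[
    [0, 0, -0.2],
    [0, 0, -0.4],
    [0, 0, -0.6],
    [0, 0, -0.75],
    [0, 0, -0.85],
  ],
)

```text
clock: 3.92
eef_pos: [424.3, -21.3, 147.3]
tcp_rot: [-3.14, -0.001, 1.503]
contact_force: [0.3, 0.3, -2.0]
opening: 0.054
grasp_force: 68.5
```

Request:
play_rows(
  dp=[
    [0, 0, 0],
    [0, 0, 0],
    [0, 0, 0],
    [0, 0, 0],
  ],
  rot=[
    [0, 0, 0],
    [0, 0, 0],
    [0, 0, 0],
    [0, 0, 0],
  ],
)

```text
clock: 4.25
eef_pos: [425.2, -24.2, 147.8]
tcp_rot: [-3.141, 0.0, 1.501]
contact_force: [-0.7, 0.4, -2.8]
opening: 0.055
grasp_force: 68.5
```

```bash
python3 -c "
from h import *
st=telemetry.sense();print(st['eef_pos'],st['tcp_rot'],st['contact_force'])
s,t=optics.grab_frame('scene'),optics.grab_frame('top')
np.save('s1.npy',s,allow_pickle=True);np.save('t1.npy',t,allow_pickle=True)
a=cv2.resize(s['color'][110:230,200:300,::-1],(400,480),interpolation=cv2.INTER_CUBIC)
b=cv2.resize(t['color'][150:270,220:320,::-1],(400,480),interpolation=cv2.INTER_CUBIC)
cv2.imwrite('pics/l2.png',np.hstack([a,b]))"
```

```text
[425.17552483 -24.15800416 147.75316435] [-3.14078766e+00  1.54206082e-04  1.50096030e+00] [-0.67337099  0.42888287 -2.84995607]
```

View pics/l2.png

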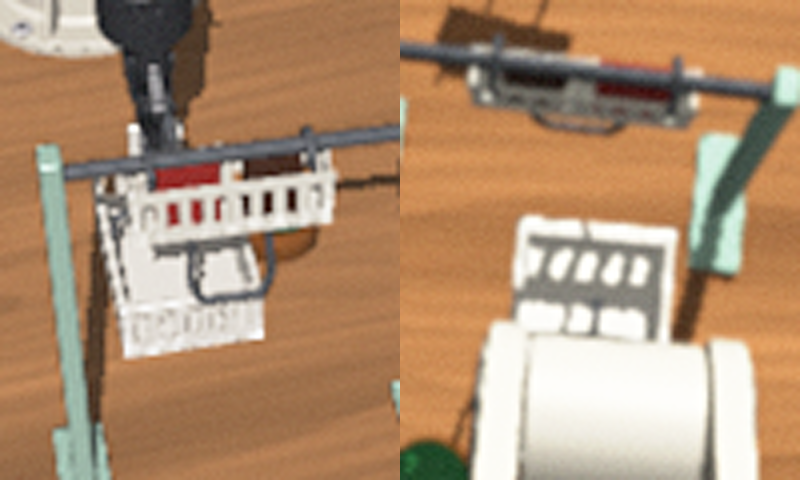

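The basket now stands level before the loop. The far rim corners are at top-crop (522,218) and (677,230), and the loop bar is at scene-crop (233,297) and top-crop (578,130). The crook is hidden behind the tray and arm, so I take its position from the rim.

```bash
python3 -c "
from h import *
s=np.load('s1.npy',allow_pickle=True).item();t=np.load('t1.npy',allow_pickle=True).item()
T=lambda u,v:(220+u/4,150+v/4)
S=lambda u,v:(200+u/4,110+v/4)
L,R_=onz(t,T(522,218),137),onz(t,T(677,230),137)
print('rim',L,R_,np.linalg.norm(L-R_));e=R_-L;yaw=np.arctan2(e[0],-e[1]);print('yaw',yaw,np.pi/2-1.501)
m=(L+R_)/2;x=np.array([np.cos(yaw),np.sin(yaw),0])
print('crook',m-85*x,'tab',m-168*x)
print('underside z82',onz(s,S(125,357),82),onz(s,S(265,340),82),'z75',onz(s,S(195,348),75))
print('rim mid scene tri',tri(s,S(190,308),t,T(600,224)))
b1=tri(s,S(233,297),t,T(578,130));print('bar',b1, onz(s,S(233,297),194),onz(t,T(578,130),194))
"
```

```text
rim [ 601.68313204 -267.72911769  137.        ] [ 595.39355958 -378.81532728  137.        ] 111.26412127312288
yaw -0.05655845646754512 0.06979632679489667
crook [ 513.67426108 -318.46731634  137.        ] tab [ 430.80697835 -313.77546682  137.        ]
underside z82 [589.78243145 -87.13170371  82.        ] [602.26510985  23.49644868  82.        ] z75 [589.33796196 -30.50812382  75.        ]
rim mid scene tri (array([ 625.52582262, -168.66874094,  243.16848708]), np.float64(259.2714403734374))
bar (array([ 674.01548977, -146.70269394,  291.69857869]), np.float64(252.22419134627714)) [652.99457001 -14.73713235 194.        ] [ 653.31508638 -294.22087744  194.        ]
```

```bash
python3 -c "
from h import *
s=np.load('s1.npy',allow_pickle=True).item();t=np.load('t1.npy',allow_pickle=True).item()
T=lambda u,v:(220+(u-400)/4,150+v/4)
S=lambda u,v:(200+u/4,110+v/4)
L,R_=onz(t,T(522,218),137),onz(t,T(677,230),137)
print('rim',L,R_,np.linalg.norm(L-R_));e=R_-L;yaw=np.arctan2(e[0],-e[1]);print('yaw',yaw,np.pi/2-1.501)
m=(L+R_)/2;yaw=-abs(yaw);x=np.array([np.cos(yaw),np.sin(yaw),0])
print('crook',m-85*x,'tab',m-168*x)
print('rim mid scene tri',tri(s,S(190,308),t,T(600,224)))
b1=tri(s,S(233,297),t,T(578,130));print('bar',b1, onz(s,S(233,297),194),onz(t,T(578,130),194))
"
```

```text
rim [595.29084826  19.46340085 137.        ] [589.01782354 -91.72018678 137.        ] 111.36041037434794
yaw -0.05636066711349661 0.06979632679489667
crook [507.28930247 -31.34027213 137.        ] tab [424.42109336 -26.66481296 137.        ]
rim mid scene tri (array([594.18850439, -35.62634684, 127.79932184]), np.float64(2.743509550988648))
bar (array([648.61517816, -15.85371303, 189.70679891]), np.float64(4.316972615107193)) [652.99457001 -14.73713235 194.        ] [647.05981043 -17.80750979 194.        ]
```

Request:
play_rows(
  dp=[
    [0.3, 0.3, 0.05],
    [0.6, 0.8, 0.1],
    [0.63, 1.3, 0.1],
    [0.63, 1.8, 0.1],
    [0.63, 2.2, 0.1],
  ],
  rot=[
    [0, 0, 0],
    [0, 0, 0],
    [0, 0, 0],
    [0, 0, 0],
    [0, 0, 0],
  ],
)

```text
clock: 4.77
eef_pos: [516.6, -5.3, 144.0]
tcp_rot: [3.141, -0.0, 1.501]
contact_force: [0.2, -0.3, -2.3]
opening: 0.054
grasp_force: 68.5
```

Request:
play_rows(
  dp=[
    [0, 0, 0],
    [0, 0, 0],
    [0, 0, 0],
  ],
  rot=[
    [0, 0, 0],
    [0, 0, 0],
    [0, 0, 0],
  ],
)

```text
clock: 5.02
eef_pos: [514.1, -5.2, 143.7]
tcp_rot: [-3.14, 0.0, 1.5]
contact_force: [-0.2, 0.3, -3.1]
opening: 0.055
grasp_force: 68.6
```

```bash
python3 -c "
from h import *
st=telemetry.sense();print(st['eef_pos'],st['tcp_rot'],st['contact_force'])
s,t=optics.grab_frame('scene'),optics.grab_frame('top')
np.save('s2.npy',s,allow_pickle=True);np.save('t2.npy',t,allow_pickle=True)
a=cv2.resize(s['color'][125:225,215:295,::-1],(400,500),interpolation=cv2.INTER_CUBIC)
b=cv2.resize(t['color'][150:250,225:305,::-1],(400,500),interpolation=cv2.INTER_CUBIC)
cv2.imwrite('pics/l3.png',np.hstack([a,b]))"
```

```text
[514.1193134   -5.18216985 143.66437101] [-3.14002771e+00  6.24784563e-05  1.50048911e+00] [-0.16927262  0.33536806 -3.09156272]
```

View pics/l3.png

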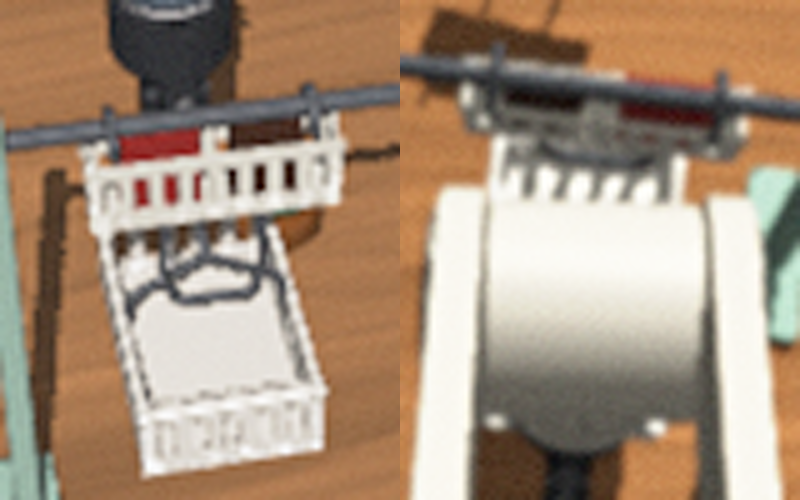

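The bail apex is visible at scene-crop (203,255), seen through the loop, whose sides are at x=165 and x=263.

```bash
python3 -c "
from h import *
s=np.load('s2.npy',allow_pickle=True).item()
S=lambda u,v:(215+u/5,125+v/5)
def onx(uv,x):
    c,d=ray(s,uv);return c+d*(x-c[0])/d[0]
print('bail',onx(S(203,257),596.5),'stem',onx(S(200,235),583))
print('front bottom corners z?',onx(S(148,473),682),onx(S(323,450),689),'rim',onx(S(140,408),682),onx(S(325,390),689))
print('bar',onx(S(213,298),650),'ends',onx(S(178,298),650),onx(S(250,293),650))
print('predict crook apex px',[(proj(s,[x,-12.5,246])-[215,125])*5 for x in (596,)])
"
```

```text
bail [596.5         -8.22297695 169.26975392] stem [583.          -6.43899919 174.60523364]
front bottom corners z? [682.         -66.82630922  83.00022314] [689.          41.5753605   77.61007906] rim [682.         -69.53361223 143.91235594] [689.          41.77265229 133.19633989]
bar [650.         -15.96036124 189.81733068] ends [650.         -36.9465057  195.85254479] [650.           6.49594787 187.63277714]
predict crook apex px [array([193.37413326, 165.80394352])]
```

Request:
play_rows(
  dp=[
    [0, 0.25, 0],
    [0, 0.55, 0],
    [0, 0.85, 0],
    [0, 1.15, 0],
    [0, 1.36, 0],
  ],
  rot=[
    [0, 0, 0],
    [0, 0, 0],
    [0, 0, 0],
    [0, 0, 0],
    [0, 0, 0],
  ],
)

```text
clock: 5.53
eef_pos: [570.9, -8.6, 144.3]
tcp_rot: [3.14, -0.0, 1.501]
contact_force: [0.1, 0.5, -2.3]
opening: 0.055
grasp_force: 68.7
```

Request:
play_rows(
  dp=[
    [0, 0, 0],
    [0, 0, 0],
    [0, 0, 0],
  ],
  rot=[
    [0, 0, 0],
    [0, 0, 0],
    [0, 0, 0],
  ],
)

```text
clock: 5.78
eef_pos: [568.6, -8.5, 143.9]
tcp_rot: [-3.14, 0.0, 1.501]
contact_force: [-0.8, 0.7, -3.0]
opening: 0.057
grasp_force: 68.7
```

```bash
python3 -c "
from h import *
st=telemetry.sense();print(st['eef_pos'],st['tcp_rot'],st['contact_force'])
s,t=optics.grab_frame('scene'),optics.grab_frame('top')
np.save('s3.npy',s,allow_pickle=True);np.save('t3.npy',t,allow_pickle=True)
a=cv2.resize(s['color'][125:245,215:295,::-1],(400,600),interpolation=cv2.INTER_CUBIC)
b=cv2.resize(t['color'][140:260,225:305,::-1],(400,600),interpolation=cv2.INTER_CUBIC)
cv2.imwrite('pics/l4.png',np.hstack([a,b]))"
```

```text
[568.58977242  -8.46403702 143.8533025 ] [-3.14048913e+00  5.95107385e-05  1.50139633e+00] [-0.79308242  0.7296355  -2.98411359]
```

View pics/l4.png

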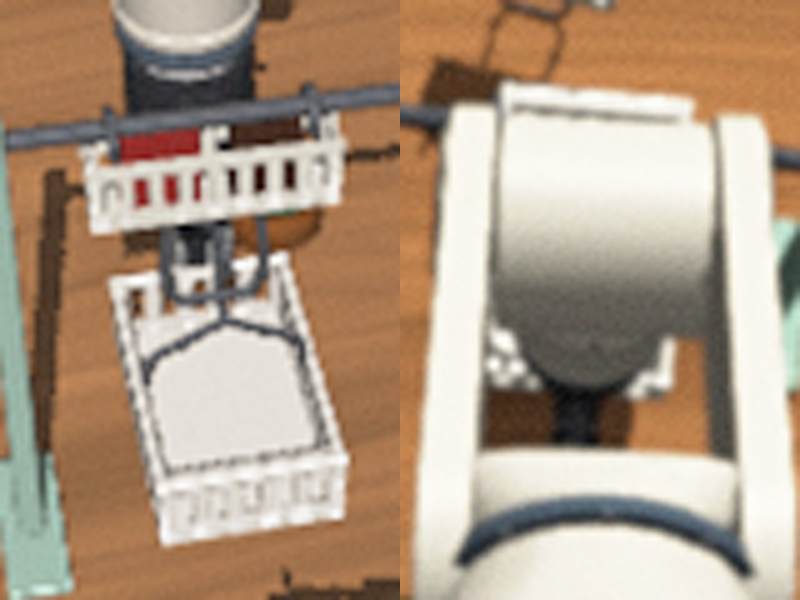

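The crook now shows inside the loop: stem and tip at x≈222–230, bar at (215,297), bail apex at (222,320). I check x before lowering.

```bash
python3 -c "
from h import *
s=np.load('s3.npy',allow_pickle=True).item();t=np.load('t3.npy',allow_pickle=True).item()
S=lambda u,v:(215+u/5,125+v/5);T=lambda u,v:(225+(u-400)/5,140+v/5)
L,R_=onz(t,T(505,83),130),onz(t,T(692,100),130);m=(L+R_)/2;print(L,R_,'crook',m-85*np.array([.998,-.063,0]))
print('bail',onz(s,S(222,322),170),'barmid',onz(s,S(215,298),192))
for x in(651,):print('tip/stem pred',[(proj(s,p)-[215,125])*5 for p in([x+14,-16,220],[x-14,-15,180])])
"
```

```text
[740.61701903  35.87660915 130.        ] [732.67037985 -74.94982079 130.        ] crook [651.81369944 -14.18160582 130.        ]
bail [652.11085382 -11.32246669 170.        ] barmid [652.3188698  -15.33942357 192.        ]
tip/stem pred [array([218.94224   , 280.10914947]), array([209.12771803, 293.70620063])]
```

Request:
play_rows(
  dp=[
    [0, 0, 0.15],
    [0, 0, 0.35],
    [0, 0, 0.55],
    [0, 0, 0.75],
    [0, 0, 0.9],
  ],
  rot=[
    [0, 0, 0],
    [0, 0, 0],
    [0, 0, 0],
    [0, 0, 0],
    [0, 0, 0],
  ],
)

```text
clock: 6.3
eef_pos: [568.7, -8.5, 106.6]
tcp_rot: [-3.14, 0.0, 1.501]
contact_force: [-0.1, -0.3, -3.1]
opening: 0.051
grasp_force: 68.7
```

Request:
play_rows(
  dp=[
    [0, 0, 0],
    [0, 0, 0.05],
    [0, 0, 0.1],
  ],
  rot=[
    [0, 0, 0],
    [0, 0, 0],
    [0, 0, 0],
  ],
)

```text
clock: 6.55
eef_pos: [569.6, -8.5, 104.1]
tcp_rot: [3.141, -0.0, 1.501]
contact_force: [-0.9, 0.5, -2.2]
opening: 0.054
grasp_force: 68.9
```

Request:
play_rows(
  dp=[
    [0, 0, 0.05],
    [0, 0, 0.1],
    [0, 0, 0.1],
  ],
  rot=[
    [0, 0, 0],
    [0, 0, 0],
    [0, 0, 0],
  ],
)

```text
clock: 6.8
eef_pos: [569.2, -8.5, 99.9]
tcp_rot: [-3.141, -0.0, 1.501]
contact_force: [-0.4, -0.2, -3.3]
opening: 0.056
grasp_force: 68.7
```

Request:
play_rows(
  dp=[
    [0, 0, 0.04],
    [0, 0, 0.07],
    [0, 0, 0.07],
  ],
  rot=[
    [0, 0, 0],
    [0, 0, 0],
    [0, 0, 0],
  ],
)

```text
clock: 7.05
eef_pos: [569.4, -8.5, 97.2]
tcp_rot: [3.142, -0.0, 1.501]
contact_force: [-0.2, 0.6, -2.1]
opening: 0.055
grasp_force: 68.9
```

Request:
play_rows(
  dp=[
    [0, 0, 0.04],
    [0, 0, 0.07],
    [0, 0, 0.07],
  ],
  rot=[
    [0, 0, 0],
    [0, 0, 0],
    [0, 0, 0],
  ],
)

```text
clock: 7.3
eef_pos: [570.6, -8.5, 95.2]
tcp_rot: [3.139, -0.0, 1.501]
contact_force: [0.3, -0.3, 5.4]
opening: 0.052
grasp_force: 70.0
```

Request:
play_rows(
  dp=[
    [0, 0, 0.04],
    [0, 0, 0.07],
    [0, 0, 0.07],
  ],
  rot=[
    [0, 0, 0],
    [0, 0, 0],
    [0, 0, 0],
  ],
)

```text
clock: 7.55
eef_pos: [572.0, -8.5, 93.5]
tcp_rot: [3.136, -0.0, 1.501]
contact_force: [0.1, 0.1, 12.1]
opening: 0.056
grasp_force: 71.7
```

```bash
python3 -c "
from h import *
st=telemetry.sense();print(st['eef_pos'],st['contact_force'],st['wrist_torque'])
s=optics.grab_frame('scene');t=optics.grab_frame('top')
np.save('s4.npy',s,allow_pickle=True)
a=cv2.resize(s['color'][125:245,215:295,::-1],(400,600),interpolation=cv2.INTER_CUBIC)
b=cv2.resize(s['color'][155:195,235:275,::-1],(400,400),interpolation=cv2.INTER_CUBIC)
im=np.zeros((600,800,3),np.uint8);im[:,:400]=a;im[:400,400:]=b
cv2.imwrite('pics/l5.png',im)"
```

```text
[571.96626675  -8.54818639  93.46570669] [ 0.102969    0.05813897 12.08989953] [-0.00252399 -0.97125188 -0.01253977]
```

View pics/l5.png

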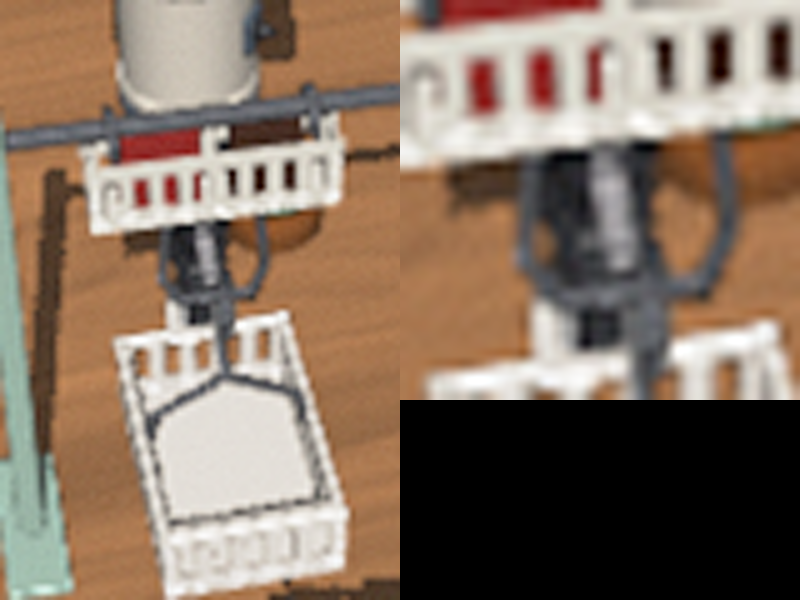

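The crook is seated: its tip is in front of the bar at right-crop (648,320), and the contact force has risen to +12 N. I ease up about 3 mm, then release.

Request:
play_rows(
  dp=[
    [0, 0, -0.04],
    [0, 0, -0.075],
    [0, 0, -0.075],
    [0, 0, -0.075],
  ],
  rot=[
    [0, 0, 0],
    [0, 0, 0],
    [0, 0, 0],
    [0, 0, 0],
  ],
  grip_force=20,
)

```text
clock: 7.98
eef_pos: [570.0, -8.5, 95.2]
tcp_rot: [3.14, -0.0, 1.501]
contact_force: [1.4, 0.1, 6.7]
opening: 0.056
grasp_force: 70.1
```

Request:
play_rows(
  dp=[
    [0, 0, 0],
    [0, 0, 0],
    [0, 0, 0],
    [0, 0, 0],
  ],
  rot=[
    [0, 0, 0],
    [0, 0, 0],
    [0, 0, 0],
    [0, 0, 0],
  ],
  fingers=0.4,
)

```text
clock: 8.32
eef_pos: [568.9, -8.5, 94.2]
tcp_rot: [-3.14, 0.0, 1.501]
contact_force: [0.0, 0.0, -0.1]
opening: 0.4
grasp_force: 0.0
```

Request:
play_rows(
  dp=[
    [0, 0, -0.3],
    [0, 0, -0.7],
    [0, 0, -1.1],
    [0, 0, -1.5],
    [0, 0, -1.8],
  ],
  rot=[
    [0, 0, 0],
    [0, 0, 0],
    [0, 0, 0],
    [0, 0, 0],
    [0, 0, 0],
  ],
)

```text
clock: 8.73
eef_pos: [569.8, -8.5, 168.7]
tcp_rot: [3.14, -0.0, 1.501]
contact_force: [0.7, -0.8, 0.5]
opening: 0.404
grasp_force: 0.0
```

Request:
play_rows(
  dp=[
    [0, -0.5, 0],
    [0, -1, 0],
    [0, -1.5, 0],
    [0, -2, 0],
    [0, -2.5, 0],
  ],
  rot=[
    [0, 0, 0],
    [0, 0, 0],
    [0, 0, 0],
    [0, 0, 0],
    [0, 0, 0],
  ],
)

```text
clock: 9.15
eef_pos: [468.6, -1.5, 167.2]
tcp_rot: [3.141, -0.0, 1.501]
contact_force: [-0.9, 0.1, 0.5]
opening: 0.403
grasp_force: 0.0
```

```bash
python3 -c "
from h import *
P=None
for i in range(60):
    s=optics.grab_frame('scene')
    g=cv2.cvtColor(s['color'],6).astype(int)
    if P is not None and i%6==1: print(round(telemetry.sense()['clock'],2),int((abs(g-P)[120:250,210:300]>15).sum()),end=' | ')
    P=g
t=optics.grab_frame('top')
a=cv2.resize(s['color'][125:245,215:295,::-1],(400,600),interpolation=cv2.INTER_CUBIC)
b=cv2.resize(t['color'][140:260,225:305,::-1],(400,600),interpolation=cv2.INTER_CUBIC)
cv2.imwrite('pics/l6.png',np.hstack([a,b]))"
```

```text
9.25 246 | 9.55 132 | 9.85 60 | 10.15 47 | 10.45 55 | 10.75 92 | 11.05 79 | 11.35 57 | 11.65 50 | 11.95 54 |
```

View pics/l6.png

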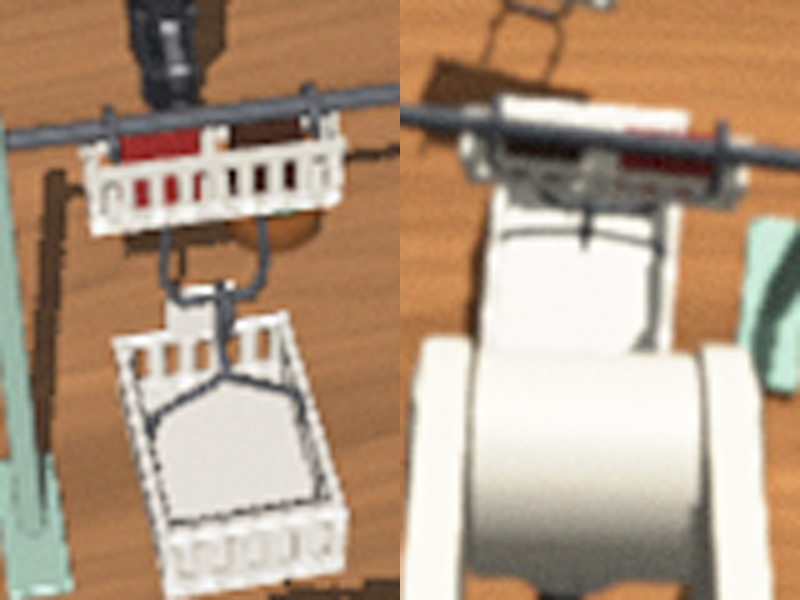

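The basket hangs from the bar at (222,290), level, with the tray on the rail and the gripper clear. I let it settle briefly and hand in.

Request:
play_rows(
  dp=[
    [0, 0, 0],
    [0, 0, 0],
    [0, 0, 0],
    [0, 0, 0],
    [0, 0, 0],
  ],
  rot=[
    [0, 0, 0],
    [0, 0, 0],
    [0, 0, 0],
    [0, 0, 0],
    [0, 0, 0],
  ],
)

```text
clock: 12.62
eef_pos: [469.6, -1.6, 166.7]
tcp_rot: [3.142, 0.0, 1.501]
contact_force: [0.4, 0.4, 0.4]
opening: 0.402
grasp_force: 0.0
```

Request:
play_rows(
  dp=[
    [0, 0, 0],
    [0, 0, 0],
    [0, 0, 0],
    [0, 0, 0],
    [0, 0, 0],
  ],
  rot=[
    [0, 0, 0],
    [0, 0, 0],
    [0, 0, 0],
    [0, 0, 0],
    [0, 0, 0],
  ],
)

```text
clock: 13.03
eef_pos: [469.6, -1.6, 166.7]
tcp_rot: [3.142, -0.0, 1.501]
contact_force: [0.0, -0.6, 0.3]
opening: 0.399
grasp_force: 0.0
```

```bash
python3 -c "
from h import *
print(r.sign_off())"
```

```text
the job is handed in; nothing more can be done
None
```

I hooked the white basket onto the tray's loop and handed the job in at about 13 s; the last pictures show it hanging level, nearly still and clear of the robot, with the tray on the rail, but the sign-off returned no verdict.

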